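Fit and tighten a terminal adapter in its guarded terminal

TASK

One of the electronic load's two terminal adapters is still lying on the bench. Stand it on the load's deck in front of the free terminal and push its copper fork through the mouth of the guard until it is fully home around the stud, then reach down into the guard and screw the wing knob down clockwise until the adapter is clamped firmly finger-tight, and no tighter. Do not lean on the guards, and leave the other terminal and everything else on the bench alone.

Things in the scene. Friction and masses are not known exactly. Their poses are not given: they have to be found in the camera images.
- load: Electronic load: grey bench instrument. Origin at bench level under the line of its two terminals; x points from its front panel to its rear (front edge x = -140 mm, rear +135), 250 wide in y. Flat terminal deck 55 mm above the bench; from x = +58 mm back a housing rises to 103. Terminals at x = 0, y = +60 and -60 mm: one already has its adapter, the free one, on either side, is at knob.
- guards: Black moulded guards on the deck, one round each terminal (origin on the deck between them, axes as load). Each is a square shroud open at the top: inside 84 x 84 mm centred on the terminal, walls 4 mm, 62 high above the deck. Side opening only in the front wall (-x side, x = -46 to -42 mm): a middle mouth 32 mm wide, from the deck up to 24 mm. At most 20 N on them.
- knob: Black wing knob of the free terminal, inside its guard. Origin: underside of its 32 mm flange, on its axis, which is the stud's; z up, x along the wing. Flange 4 mm thick; on it the wing, a bar 36 mm long, 12 thick (y), 4 to 38 mm above the origin. Clockwise seen from above tightens; steep quick thread: down 5 mm per radian; stays where left. Unscrewed at the start, underside 12 to 16.4 mm above the deck.
- knob_grip (a point): Point on the knob's axis 28 mm above its underside, to grip the wing across its 12 mm; 36 mm are free from the wing's face to the guard, so enter with the fingers opened to about 30 mm. Do not reach much deeper: the flange and the adapter's tongue lie below. One grasp is enough if the wrist has 1.5 rad left to turn; else let go, rise 50 mm and take it again.
- knob_top (a point): Top of the knob. Tightening takes 0.75 to 1.4 rad and ends at a height that varies: found by feel only. Friction holds the knob with 0.2 N m either way; once the tongue is nipped (last 0.1 to 0.2 rad) it also pushes back 0.005 to 0.01 N m per newton of clamping, 10 to 25 N per 0.1 rad. Firm is 8 to 40 N: turn in small equal steps until the moment is 0.13 N m above running free. Over 40 N strips it.
- adapter_mid (a point): Centre of the loose adapter's black block, 44 (x) x 36 (y) x 40 mm high, two sockets on top; x towards the fork, z up; 20 mm above its underside; about 0.2 kg in all. A copper tongue, 24 wide, 5 thick, underside 5.5 mm above the block's, sticks out of its +x face and ends as a fork 95 mm from the block's centre. Starts upright on the bench left of the load; grasp across the 36 mm.
- adapter: The same adapter; origin at the centre of the block's underside, axes as adapter_mid.
- fork (a point): Where the stud's axis lies in the fork when fully home: 76 mm ahead of the block's centre, 8 above its underside. The slot is 11 mm wide, tips splayed, and ends 4 mm behind this point; the brass stud is 8 mm thick. Its seat, 30 mm across, is 3.5 to 5.2 mm above the deck: with the block on the deck or up to 1 mm over it the tongue passes over the seat and under the raised knob.
- knob_b_end (a point): Top of one end of the wing of the other terminal's knob, already tightened on its own adapter: not to be moved.
- tape: Bystander: flat roll of black tape, 64 mm across, 18 high, lying on top of the load's rear housing; origin at the middle of its underside.
- solder: Bystander: metal spool of solder, 54 mm across, 42 high; origin at the middle of its underside.
- meter: Bystander: hand-held meter, 150 x 75 x 34 mm, lying flat; origin at the middle of its underside.
- driver: Bystander: screwdriver lying flat, 190 mm long; to be left in place.
- pens: Bystander: grey pen cup, 76 mm across, 90 high (pens to 150); origin at the middle of its underside.
- mcu: Bystander: small controller board on stand-offs, 68 x 53 mm, 18 high; origin at the middle of its underside.
There are look-alikes about, which are no part of the job. What is shaped like the adapter but blue, purple or white is not meant.

How it is judged:
By the outcome, as a careful person would: the job done as asked, in the order asked, and still so for the second after the job is handed in, with the robot touching nothing.
It also fails if it takes over 64 s, if anything falls off the work surface, if the arm or the gripper's body presses on something with over 40 N, if the wrist force passes 120 N, or if a joint passes its speed limit or range.

ROBOT

A 6-joint arm with a two-finger parallel gripper is mounted at the origin on the work surface. World frame = base frame: x ahead of the robot, y to its left, z up, the work surface at z = 0. Lengths are in mm, angles in degrees, forces in N, time in s.
With the tool pointing down it reaches from about 300 to 850 mm from the base axis. Payload 4.2 kg.
Tool frame: the origin (TCP) lies at the very end of the fingers, on their centre line; the grasp point (between the pads) lies env.pinch_z behind it (env.pinch_z is the distance from the TCP to the grasp point, in mm); z points along the fingers, y is the line along which they close (so a half turn about z gives the same grasp; the last joint's range is limited). The gripper opens to 91 mm and grips with 3 to 60 N. Pads are 32 mm wide; open, the fingers measure 118 mm over their backs; the gripper's body (76 mm by 178 mm) begins 60 mm behind the grasp point.
Start: joints at [-65.203, 18.312, 89.639, -0, 72.044, -1.146], TCP at [251.559, -517.07, 213.976] pointing down, gripper open.
Joint ranges: [-177.97, 177.97], [-48.28, 115.42], [12.27, 149.76], [-77.06, 257.06], [2.81, 150.46], [-146.56, 146.56]. Speed limits (degrees/s): [147.25, 147.25, 180, 180, 180, 180].

INTERFACE

Orientations are given as [roll, pitch, yaw] about the fixed x, y, z axes, in that order (R = Rz(yaw) Ry(pitch) Rx(roll)).
In Python, from workcell import state, vision, job_done, env gives the robot as it stands.
- The arm moves only by the tool servo_tool, never from a script. Its argument "rows" is a list of rows, each a list of 5 numbers: the shift along the tool's x, y, z scaled (see below), then the turn about the tool's z scaled (see below), then the opening, from 0 (shut) to 1 (fully open). A call has 1 to 20 rows; each row is the pose to reach, as a shift and turn from the pose commanded when the call began, along the tool's axes at that moment; what a row does not reach only later rows make up. The controller multiplies each number of a shift by 200 mm and each number of a turn by 90 degrees. A row lasts 1/12 s, in which the tool goes at most 41.7 mm and 7.16 degrees, less where a joint would pass 70% of its speed; a pose out of reach is approached as far as the arm can. A call with a number of a shift or a turn outside -1 to 1 is refused whole. A call with a gripper value outside its range is refused whole. The fingers move at their own pace and stop on an object; "force" is the grip in N (left out, the last holds). Time passes only in rows, so rows that repeat a pose let the fingers close. It gives the time, the measured TCP pose, the force, the opening and the grip force at its end, in the units of the state.
- state(): the state, without advancing time (a new reading comes with each control period).
- vision.grab_frame(name): name is "scene" or "top" or "wrist"; returns the picture (384x512x3 uint8, red, green, blue); there is no depth.
- vision.camera_info(name): a dict with "vertical_fov" (degrees; the focal length in pixels is half the picture's height over the tangent of half this angle, whatever the lens; pixels are square), "cx", "cy" (the principal point, pixels), "T" (4x4, takes a point from camera to world coordinates). Camera axes: x right, y up, looking along -z (the intrinsics and any distortion apply to the point x, -y, -z); pixel columns grow to the right and rows downward; lengths in mm; the calibration is good to about 2 mm. The wrist camera is an equidistant fisheye: a pixel r from the principal point sees the ray r / f radians off the axis. A picture is of the moment at which its call begins: read the wrist's pose just before it. camera_info takes no time and is no camera call; for the wrist camera it gives the pose at the moment of the call.
- job_done(): hands the job in; it is judged then, once.
The state is a dict: "time_s": time; "qpos": joint angles; "qvel": joint speeds; "effort": joint torques, N m; "ee_pos": TCP position; "ee_rot": TCP orientation; "force": force on the tool from outside, world axes, zero at the start; "torque": the same for the moment, N m; "gripper_width": finger opening in mm; "gripper_force": force on a finger pad.
Only numpy, scipy, OpenCV 4.12 (cv2) and the standard library are available. Lean on these libraries where they do the work, as an engineer would, in place of code of your own. Each camera call takes 0.05 s, during which the arm holds its last target. There are 200 camera calls.

## Working session

There is one attempt and no reset: what is moved stays moved. The work goes in short steps, Python scripts to look and compute and a tool call to move; the robot and the scene stay as the last step left them, time stands still between calls to the robot, and variables do not carry over. Pictures are saved under pics/ and viewed, at most 10 in all, crops included, and the job is handed in when it is done.

Besides the shell and the picture viewer there is one more tool, called after ">>>" as name([rows], argument=value, ...), one row to a line, values as JSON. servo_tool: Moves the arm, as the interface text tells. Its arguments: {"type":"object","properties":{"rows":{"type":"array"},"force":{"type":"number"}},"required":["rows"]}

```bash
ls; mkdir -p pics; python3 - <<'E'
from workcell import state, vision, job_done, env
import cv2,numpy as np
np.set_printoptions(suppress=True,precision=3)
print(state(),env.pinch_z)
for n in ("scene","top","wrist"):
    f=vision.grab_frame(n); cv2.imwrite(f"pics/{n}0.png",f[:,:,::-1]); print(n,vision.camera_info(n))
a=[cv2.imread(f"pics/{n}0.png") for n in("scene","top")]
for n,i in zip(("scene","top"),a): cv2.imwrite(f"pics/{n}0b.png",cv2.resize(i,(800,600),interpolation=cv2.INTER_CUBIC))
E
```

```text
pics
{'time_s': 0.0, 'qpos': array([-65.202,  18.352,  89.707,  -0.001,  72.043,  -1.145]), 'qvel': array([-0.016, -0.043, -0.048, -0.074, -0.057,  0.024]), 'effort': array([  0.   , -41.246, -23.198,   0.073,   0.046,  -0.   ]), 'ee_pos': array([ 251.339, -516.596,  213.108]), 'ee_rot': array([-179.898,   -0.001,   25.943]), 'force': array([ 0.299, -0.086, -0.46 ]), 'torque': array([ 0.007, -0.   ,  0.015]), 'gripper_force': 0.0, 'gripper_width': 91.19294142086554} 18.8
scene {'vertical_fov': 56.448894305767645, 'cx': 254.86733306065747, 'cy': 193.04452716916558, 'T': array([[  -0.653,   -0.415,    0.634, 1188.407],
       [   0.757,   -0.378,    0.532,  605.954],
       [   0.019,    0.828,    0.561,  683.323],
       [   0.   ,    0.   ,    0.   ,    1.   ]])}
top {'vertical_fov': 54.91363235898684, 'cx': 252.9337631030049, 'cy': 187.3190411097287, 'T': array([[  -0.061,    0.976,   -0.208,  317.435],
       [  -0.998,   -0.059,    0.017,   76.797],
       [   0.005,    0.209,    0.978, 1125.338],
       [   0.   ,    0.   ,    0.   ,    1.   ]])}
wrist {'vertical_fov': 65.70646984690485, 'cx': 257.02031928589486, 'cy': 188.9620297129261, 'T': array([[   0.437,    0.869,    0.231,  316.154],
       [  -0.899,    0.423,    0.112, -485.754],
       [  -0.001,   -0.257,    0.966,  384.344],
       [   0.   ,    0.   ,    0.   ,    1.   ]])}
```

View pics/top0b.png

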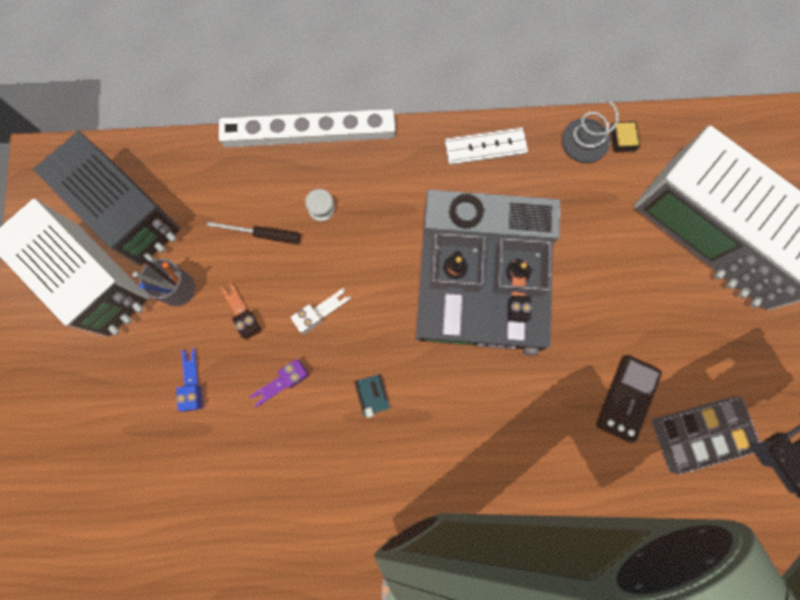

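View pics/scene0b.png

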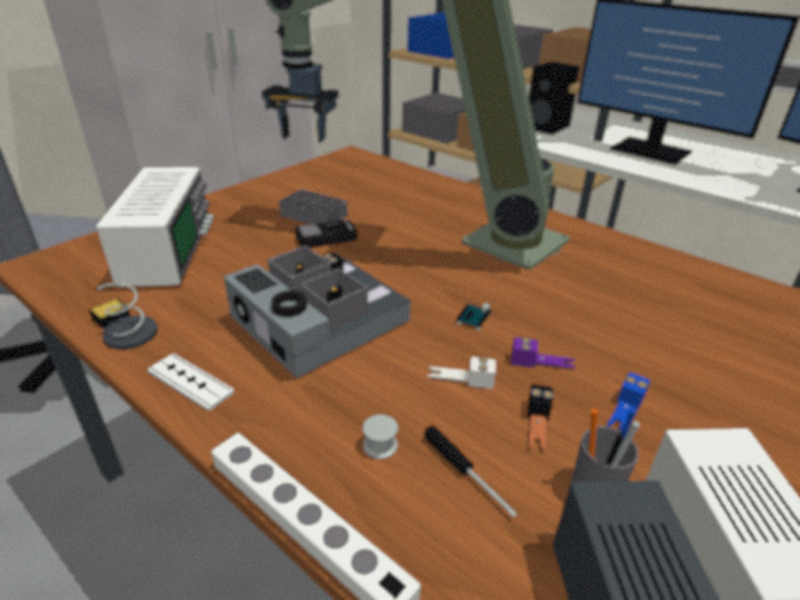

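Top view (800 scale): the black adapter's block is at (245,322), with its fork toward (230,287). The free terminal is the left one, with its knob at (456,264). The load's corners are about (427,192), (560,200), (550,347) and (417,340).

```bash
cat > h.py <<'E'
from workcell import state, vision, env
import cv2,numpy as np
from scipy.spatial.transform import Rotation as R
np.set_printoptions(suppress=True,precision=2)
def ray(ci,px,fish=False):
    f=192/np.tan(np.radians(ci["vertical_fov"]/2)); u=(px[0]-ci["cx"])/f; v=(px[1]-ci["cy"])/f
    if fish:
        r=np.hypot(u,v)+1e-12; d=np.array([np.sin(r)*u/r,-np.sin(r)*v/r,-np.cos(r)])
    else: d=np.array([u,-v,-1])
    T=np.array(ci["T"]); return T[:3,3],T[:3,:3]@d
def hit(ci,px,z,fish=False):
    o,d=ray(ci,px,fish); return (o+d*(z-o[2])/d[2])
def proj(ci,p,fish=False):
    T=np.array(ci["T"]); q=T[:3,:3].T@(np.array(p)-T[:3,3]); f=192/np.tan(np.radians(ci["vertical_fov"]/2))
    x,y,z=q[0],-q[1],-q[2]
    if fish:
        r=np.hypot(x,y); s=np.arctan2(r,z)/(r+1e-12)*f
    else: s=f/z
    return np.array([ci["cx"]+x*s,ci["cy"]+y*s])
E
python3 - <<'E'
from h import *
ci=vision.camera_info("top"); k=1.5625
for n,p,z in [("block",(244,319),40),("blockbottom",(247,328),20),("forktip",(230,288),8),("knob",(456,260),95),("RL",(427,192),103),("RR",(560,200),103),("FR",(550,347),55),("FL",(417,340),55),("g1",(434,235),117),("g2",(485,236),117),("g3",(484,285),117),("g4",(432,282),117)]:
    print(n,hit(ci,np.array(p)/k,z))
E
```

```text
block [514.46 347.62  40.  ]
blockbottom [500.13 346.95  20.  ]
forktip [584.17 382.83   8.  ]
knob [591.5  -57.41  95.  ]
RL [724.6  -12.86 103.  ]
RR [ 693.93 -261.06  103.  ]
FR [ 424.67 -223.41   55.  ]
FL [452.68  22.76  55.  ]
g1 [635.12 -18.35 117.  ]
g2 [ 627.68 -111.18  117.  ]
g3 [ 536.42 -100.82  117.  ]
g4 [547.51  -8.17 117.  ]
```

>>> servo_tool([
  [0.765,-0.83,0,0,1],
  [0.765,-0.83,0,0,1],
  [0.765,-0.83,0,0,1],
  [0.765,-0.83,0,0,1],
  [0.765,-0.83,0,0,1],
  [0.765,-0.83,0,0,1],
])

```text
time_s: 0.65
ee_pos: [316.4, -296.4, 213.7]
ee_rot: [-179.8, -0.0, 26.1]
force: [-0.5, 0.4, 0.4]
gripper_width: 91.4
gripper_force: 0.0
```

>>> servo_tool([
  [0.765,-0.83,0,0,1],
  [0.765,-0.83,0,0,1],
  [0.765,-0.83,0,0,1],
  [0.765,-0.83,0,0,1],
  [0.765,-0.83,0,0,1],
  [0.765,-0.83,0,0,1],
])

```text
time_s: 1.15
ee_pos: [381.8, -80.8, 214.0]
ee_rot: [-179.9, -0.1, 26.1]
force: [-0.1, 0.2, 0.2]
gripper_width: 91.5
gripper_force: 0.0
```

>>> servo_tool([
  [0.765,-0.83,0,0,1],
  [0.765,-0.83,0,0,1],
  [0.765,-0.83,0,0,1],
  [0.765,-0.83,0,0,1],
  [0.765,-0.83,0,0,1],
  [0.765,-0.83,0,0,1],
])

```text
time_s: 1.65
ee_pos: [447.4, 135.9, 213.8]
ee_rot: [-179.9, -0.1, 26.1]
force: [0.2, -0.6, 0.0]
gripper_width: 91.3
gripper_force: 0.0
```

>>> servo_tool([
  [0.765,-0.83,0,0,1],
  [0.765,-0.83,0,0,1],
  [0.765,-0.83,0,0,1],
  [0.765,-0.83,0,0,1],
  [0.765,-0.83,0,0,1],
  [0.765,-0.83,0,0,1],
  [0.765,-0.83,0,0,1],
])

```text
time_s: 2.23
ee_pos: [511.9, 351.7, 212.5]
ee_rot: [-179.9, -0.0, 26.1]
force: [0.6, -0.6, -0.5]
gripper_width: 91.2
gripper_force: 0.0
```

```bash
python3 - <<'E'
from h import *
import pickle
s=state(); ci=vision.camera_info("wrist"); f=vision.grab_frame("wrist")
pickle.dump(ci,open("w1.pkl","wb")); cv2.imwrite("pics/w1.png",cv2.resize(f[:,:,::-1],(800,600),interpolation=cv2.INTER_CUBIC)); print(s["ee_pos"],s["ee_rot"],s["qpos"],s["force"])
E
```

```text
[511.92 351.71 212.53] [-179.94   -0.01   26.15] [33.4  22.54 83.39  0.06 74.05 97.24] [ 0.64 -0.57 -0.46]
```

View pics/w1.png

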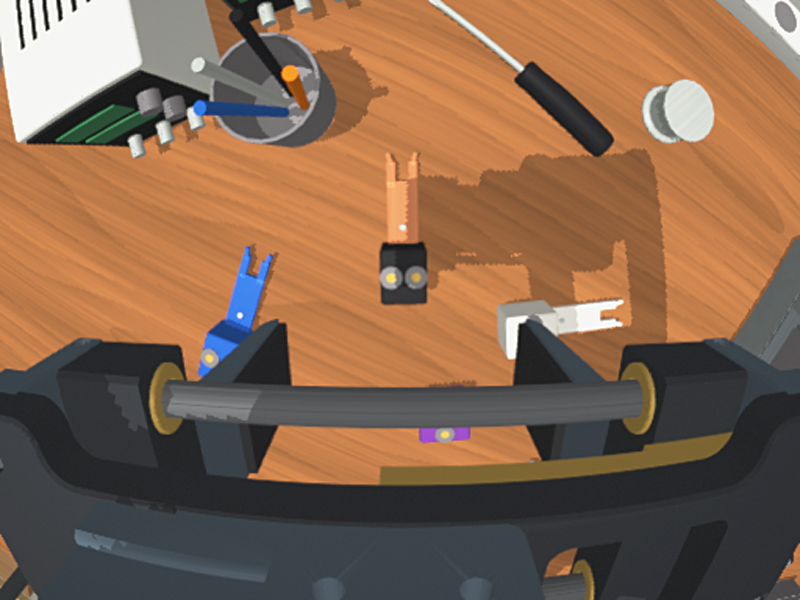

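The black adapter is directly below. Its sockets are at (391,278) and (416,278), fork tips at (389,155) and (415,155), and rear top edge at about y=303 from x=382 to 427.

```bash
python3 - <<'E'
from h import *
import pickle
ci=pickle.load(open("w1.pkl","rb")); k=1.5625
a={}
for n,p,z in [("s1",(391,278),42),("s2",(416,278),42),("t1",(389,155),10),("t2",(416,154),10),("rl",(382,303),40),("rr",(427,303),40),("tl",(387,240),10.5),("tr",(417,241),10.5),("fl",(381,246),40),("fr",(426,245),40),("dot",(403,228),10.5),("tcp",(404,400),40)]:
    a[n]=hit(ci,np.array(p)/k,z,True); print(n,a[n])
m=lambda *q:np.mean([a[i] for i in q],0)[:2]
S=m("s1","s2");T=m("t1","t2"); d=T-S; print("yaw",np.degrees(np.arctan2(d[1],d[0])),np.hypot(*d))
B=m("rl","rr","fl","fr");d=T-B; print(B,"yaw",np.degrees(np.arctan2(d[1],d[0])),np.hypot(*d))
E
```

```text
s1 [503.6  356.15  42.  ]
s2 [511.9  339.24  42.  ]
t1 [586.28 398.97  10.  ]
t2 [596.44 380.12  10.  ]
rl [482.39 353.63  40.  ]
rr [497.64 322.56  40.  ]
tl [523.85 370.37  10.5 ]
tr [533.82 348.21  10.5 ]
fl [521.97 373.42  40.  ]
fr [537.48 343.57  40.  ]
dot [538.34 363.06  10.5 ]
tcp [414.8  301.45  40.  ]
yaw 26.5907190885244 93.49923335393089
[509.87 348.3 ] yaw 26.847760511594252 91.33801506980633
```

>>> servo_tool([
  [-0.027,0.009,0.2,-0.0067,0.66],
  [-0.027,0.009,0.4,-0.0067,0.66],
  [-0.027,0.009,0.6,-0.0067,0.66],
  [-0.027,0.009,0.7,-0.0067,0.66],
  [-0.027,0.009,0.7,-0.0067,0.66],
])

```text
time_s: 2.7
ee_pos: [503.5, 339.9, 68.9]
ee_rot: [179.9, 0.7, 26.5]
force: [-0.7, -0.5, 0.1]
gripper_width: 61.6
gripper_force: 0.0
```

```bash
python3 - <<'E'
from h import *
s=state(); ci=vision.camera_info("wrist"); f=vision.grab_frame("wrist"); print(s["ee_pos"],s["ee_rot"],s["gripper_width"])
f=np.ascontiguousarray(f[:,:,::-1])
y=np.radians(26.7)
c,si=np.cos(y),np.sin(y)
for lx,ly,z in [(-22,-18,40),(-22,18,40),(22,18,40),(22,-18,40),(95,12,10.5),(95,-12,10.5),(22,12,10.5),(22,-12,10.5)]:
    p=proj(ci,(508+c*lx-si*ly,347.7+si*lx+c*ly,z),True); cv2.circle(f,tuple(int(v) for v in np.round(p)),1,(0,255,0),-1)
cv2.imwrite("pics/w2.png",cv2.resize(f,(800,600),interpolation=cv2.INTER_CUBIC))
E
```

```text
[503.55 339.86  68.87] [179.89   0.69  26.48] 61.57693744767392
```

View pics/w2.png

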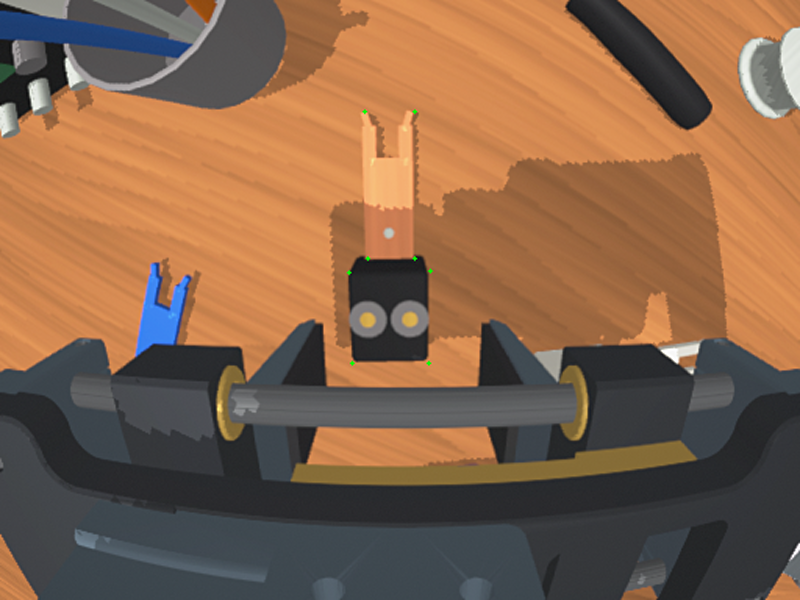

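The projected model points land on the block and fork to within about 1 mm. Next I correct the offset, go down and grip.

>>> servo_tool([
  [0.016,-0.018,0.1,0,0.66],
  [0.016,-0.018,0.2,0,0.66],
  [0.016,-0.018,0.3,0,0.66],
  [0.016,-0.018,0.335,0,0.66],
  [0.016,-0.018,0.335,0,0.66],
  [0.016,-0.018,0.335,0,0.66],
  [0.016,-0.018,0.335,0,0.66],
])

```text
time_s: 3.33
ee_pos: [509.9, 349.0, 9.1]
ee_rot: [-180.0, -0.2, 26.5]
force: [-1.4, -0.0, 0.2]
gripper_width: 60.3
gripper_force: 0.0
```

>>> servo_tool([
  [0,0,0,0,0.3],
  [0,0,0,0,0.3],
  [0,0,0,0,0.3],
  [0,0,0,0,0.3],
  [0,0,0,0,0.3],
  [0,0,0,0,0.3],
], force=30)

```text
time_s: 3.83
ee_pos: [508.8, 348.7, 7.4]
ee_rot: [-180.0, -0.0, 26.5]
force: [-0.2, 0.5, 2.9]
gripper_width: 35.7
gripper_force: 29.9
```

>>> servo_tool([
  [0,0,-0.2,0,0.3],
  [0,0,-0.4,0,0.3],
  [0,0,-0.6,0,0.3],
  [0,0,-0.75,0,0.3],
])

```text
time_s: 4.17
ee_pos: [508.9, 348.6, 159.5]
ee_rot: [-180.0, -0.1, 26.6]
force: [1.2, 0.1, -2.6]
gripper_width: 36.1
gripper_force: 29.9
```

>>> servo_tool([
  [-0.118,0.16,0,0,0.3],
  [-0.236,0.32,0,0,0.3],
  [-0.354,0.48,0,0,0.3],
  [-0.472,0.64,0,0,0.3],
  [-0.59,0.795,0,0,0.3],
])

```text
time_s: 4.58
ee_pos: [472.8, 151.5, 156.2]
ee_rot: [180.0, 0.1, 26.6]
force: [0.7, -0.4, -2.2]
gripper_width: 35.9
gripper_force: 29.9
```

>>> servo_tool([
  [-0.118,0.16,0,0.07,0.3],
  [-0.236,0.32,0,0.14,0.3],
  [-0.354,0.48,0,0.21,0.3],
  [-0.472,0.64,0,0.28,0.3],
  [-0.59,0.795,0,0.35,0.3],
  [-0.59,0.795,0,0.374,0.3],
  [-0.59,0.795,0,0.374,0.3],
  [-0.59,0.795,0,0.374,0.3],
])

```text
time_s: 5.25
ee_pos: [439.2, -41.6, 156.6]
ee_rot: [-180.0, 0.1, -7.1]
force: [-0.5, 0.3, -2.3]
gripper_width: 36.1
gripper_force: 30.0
```

```bash
python3 - <<'E'
from h import *
import pickle
s=state(); ci=vision.camera_info("wrist"); f=vision.grab_frame("wrist")
pickle.dump((ci,f),open("w3.pkl","wb")); cv2.imwrite("pics/w3.png",cv2.resize(f[:,:,::-1],(800,600),interpolation=cv2.INTER_CUBIC)); print(s["ee_pos"],s["ee_rot"],s["qpos"],s["force"],s["gripper_width"])
E
```

```text
[439.17 -41.62 156.58] [-179.98    0.05   -7.11] [ -6.92   9.15 111.18   0.02  59.72  90.18] [-0.51  0.25 -2.26] 36.06810940477107
```

View pics/w3.png

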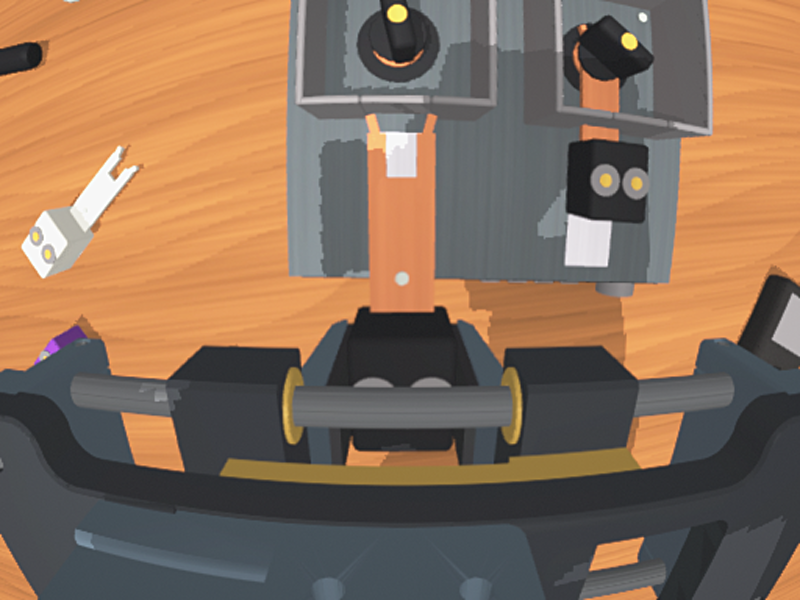

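The wrist view shows the held adapter lined up with the free (left) guard. The guard's front corners are at about (298,105) and (494,105), the right guard's at (557,112) and (711,135), and the deck's front corners at (289,275) and (670,283). The free knob is at (398,40), wing roughly along load x.

```bash
cat >> h.py <<'E'
def l2w(P,l):
    c,s=np.cos(P[2]),np.sin(P[2]); return np.array([P[0]+c*l[0]-s*l[1],P[1]+s*l[0]+c*l[1],l[2]])
E
python3 - <<'E'
from h import *
import pickle
from scipy.optimize import least_squares
ci,f=pickle.load(open("w3.pkl","rb")); k=1.5625
obs=[((-140,125,55),(289,276)),((-140,-125,55),(670,283)),((-46,106,117),(297,106)),((-46,14,117),(495,106)),((-46,-14,117),(556,113)),((-46,-106,117),(711,135))]
fun=lambda P:np.concatenate([proj(ci,l2w(P,l),True)-np.array(p)/k for l,p in obs])
r=least_squares(fun,[587,-119,np.radians(-7.2)],loss="soft_l1"); P=r.x
print(P,np.degrees(P[2]),fun(P).reshape(-1,2)*k); pickle.dump(P,open("P.pkl","wb"))
print("stud",l2w(P,(0,60,60)))
g=cv2.resize(np.ascontiguousarray(f[:,:,::-1]),None,fx=3,fy=3,interpolation=cv2.INTER_CUBIC)
def dot(w,c):
    p=proj(ci,w,True)*3; cv2.circle(g,tuple(int(v) for v in np.round(p)),2,c,-1)
for l,_ in obs: dot(l2w(P,l),(0,255,0))
for l in [(-42,102,117),(-42,18,117),(-46,76,79),(-46,44,79),(-46,76,55),(-46,44,55),(0,60,59),(-15,60,59),(15,60,59),(0,75,59),(0,45,59),(0,60,108)]: dot(l2w(P,l),(255,0,255))
A=state(); yaw=np.radians(A["ee_rot"][2]); Q=(A["ee_pos"][0],A["ee_pos"][1],yaw); zb=A["ee_pos"][2]-7.4
for l in [(95,12,10.5+zb),(95,-12,10.5+zb),(22,12,10.5+zb),(22,-12,10.5+zb),(76,0,8+zb)]: dot(l2w(Q,l),(255,255,0))
cv2.imwrite("pics/w3c.png",g[0:600,500:1300])
E
```

```text
[ 580.78 -118.03   -0.14] -7.746823674476313 [[ 0.27  0.69]
 [-1.47 -0.56]
 [-3.06 -0.47]
 [ 2.17  0.97]
 [-0.37 -1.18]
 [ 1.99  0.39]]
stud [588.87 -58.58  60.  ]
```

View pics/w3c.png

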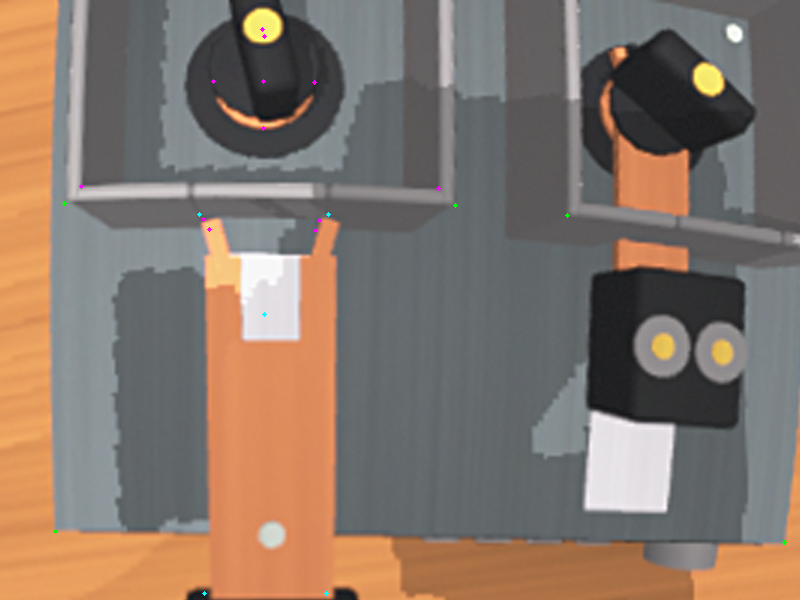

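The overlay fits the guards and the knob to within about 1 px. The held tongue sits about 1.3 mm right of prediction, so I bias the approach left, turn 0.6°, then descend.

>>> servo_tool([
  [0.013,-0.023,0,0.007,0.3],
  [0.013,-0.023,0.15,0.007,0.3],
  [0.013,-0.023,0.3,0.007,0.3],
  [0.013,-0.023,0.4,0.007,0.3],
  [0.013,-0.023,0.45,0.007,0.3],
  [0.013,-0.023,0.45,0.007,0.3],
  [0.013,-0.023,0.45,0.007,0.3],
  [0.013,-0.023,0.45,0.007,0.3],
])

```text
time_s: 5.97
ee_pos: [443.9, -36.6, 67.7]
ee_rot: [-180.0, -0.1, -7.7]
force: [-0.1, -0.6, -1.5]
gripper_width: 36.2
gripper_force: 30.0
```

```bash
python3 - <<'E'
from h import *
import pickle
s=state(); ci=vision.camera_info("wrist"); f=vision.grab_frame("wrist"); P=pickle.load(open("P.pkl","rb"))
pickle.dump((ci,f),open("w4.pkl","wb")); print(s["ee_pos"],s["ee_rot"],s["force"])
g=cv2.resize(np.ascontiguousarray(f[:,:,::-1]),None,fx=3,fy=3,interpolation=cv2.INTER_CUBIC)
def dot(w,c):
    p=proj(ci,w,True)*3; cv2.circle(g,tuple(int(v) for v in np.round(p)),2,c,-1)
for l in [(-46,106,117),(-46,14,117),(-42,102,117),(-42,18,117),(-46,76,79),(-46,44,79),(-46,76,55),(-46,44,55),(0,60,59),(16,60,72),(-16,60,72),(0,76,72),(0,44,72),(-140,125,55)]: dot(l2w(P,l),(255,0,255))
yaw=np.radians(s["ee_rot"][2]); Q=(*s["ee_pos"][:2],yaw); zb=s["ee_pos"][2]-7.4
for l in [(95,12,10.5+zb),(95,-12,10.5+zb),(22,12,10.5+zb),(22,-12,10.5+zb),(76,0,8+zb)]: dot(l2w(Q,l),(255,255,0))
cv2.imwrite("pics/w4c.png",g[0:600,370:1170])
E
```

```text
[443.88 -36.57  67.68] [-180.     -0.11   -7.65] [-0.09 -0.57 -1.49]
```

View pics/w4c.png

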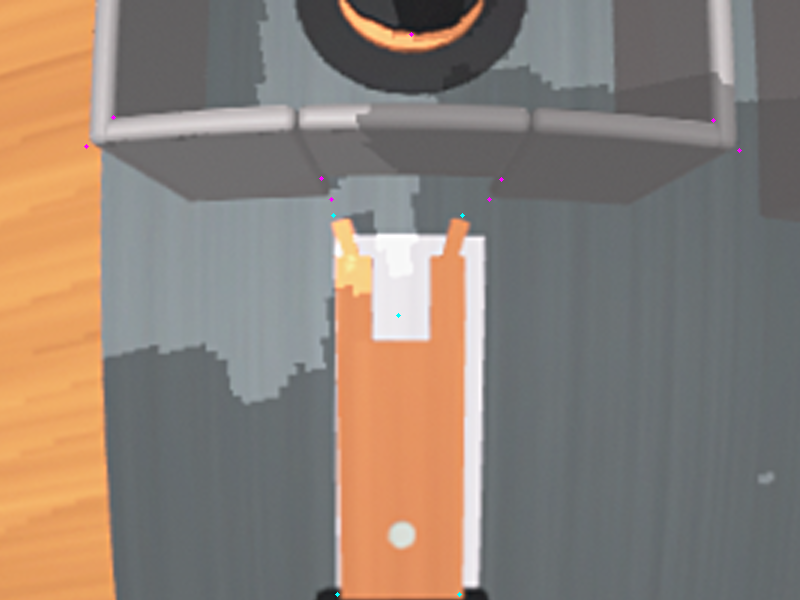

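The tongue's axis is at column 401. The mouth's centre is at about 409 and the stud/knob at about 412, so I shift about 1.8 mm right with a 0.2° turn, then lower onto the deck.

>>> servo_tool([
  [0,0.009,0,0.002,0.3],
  [0,0.009,0.01,0.002,0.3],
  [0,0.009,0.02,0.002,0.3],
  [0,0.009,0.02,0.002,0.3],
  [0,0.009,0.02,0.002,0.3],
])

```text
time_s: 6.43
ee_pos: [442.4, -39.2, 62.9]
ee_rot: [180.0, -0.0, -7.9]
force: [0.3, -0.5, -1.1]
gripper_width: 35.8
gripper_force: 30.0
```

>>> servo_tool([
  [0,0,0.002,0,0.3],
  [0,0,0.004,0,0.3],
  [0,0,0.004,0,0.3],
  [0,0,0.004,0,0.3],
])

```text
time_s: 6.77
ee_pos: [442.6, -39.1, 62.4]
ee_rot: [180.0, -0.0, -7.9]
force: [-1.2, -0.5, 1.1]
gripper_width: 36.0
gripper_force: 30.0
```

>>> servo_tool([
  [0.03,0,-0.0015,0,0.3],
  [0.06,0,-0.0015,0,0.3],
  [0.09,0,-0.0015,0,0.3],
  [0.12,0,-0.0015,0,0.3],
  [0.15,0,-0.0015,0,0.3],
  [0.15,0,-0.0015,0,0.3],
])

```text
time_s: 7.27
ee_pos: [474.2, -43.5, 62.5]
ee_rot: [180.0, -0.1, -7.9]
force: [-0.4, -0.5, -2.0]
gripper_width: 35.8
gripper_force: 30.0
```

```bash
python3 - <<'E'
from h import *
import pickle
s=state(); ci=vision.camera_info("wrist"); f=vision.grab_frame("wrist"); P=pickle.load(open("P.pkl","rb"))
pickle.dump((ci,f),open("w5.pkl","wb")); print(s["ee_pos"],s["ee_rot"],s["force"])
g=cv2.resize(np.ascontiguousarray(f[:,:,::-1]),None,fx=3,fy=3,interpolation=cv2.INTER_CUBIC)
cv2.imwrite("pics/w5c.png",g[0:600,370:1170])
E
```

```text
[474.16 -43.46  62.47] [180.    -0.12  -7.92] [-0.4  -0.49 -1.95]
```

View pics/w5c.png

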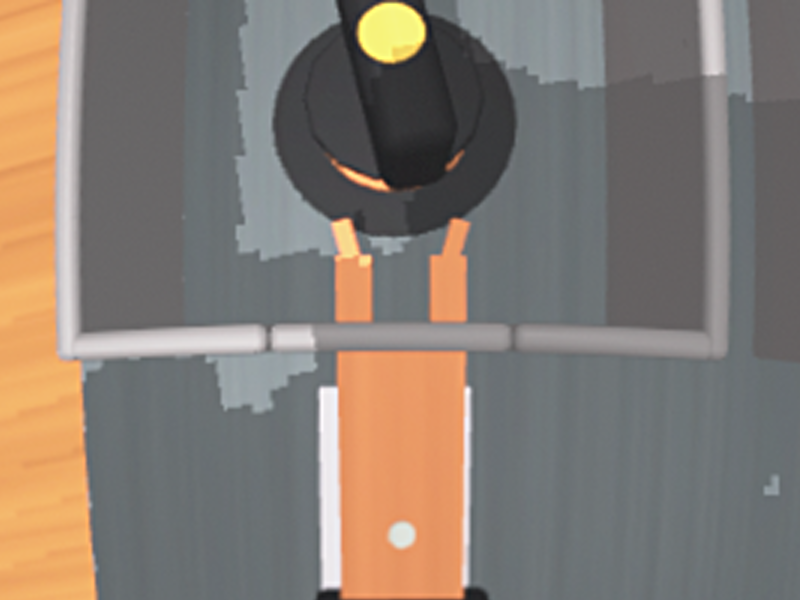

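The tongue is through the mouth at column 401. The stud's disc is centred at 395, so I correct 1.1 mm left and continue.

>>> servo_tool([
  [0,-0.0055,0,0,0.3],
  [0,-0.0055,0,0,0.3],
  [0,-0.0055,0,0,0.3],
  [0.02,-0.0055,0,0,0.3],
  [0.04,-0.0055,0,0,0.3],
  [0.06,-0.0055,0,0,0.3],
  [0.08,-0.0055,0,0,0.3],
  [0.1,-0.0055,0,0,0.3],
  [0.12,-0.0055,0,0,0.3],
  [0.14,-0.0055,0,0,0.3],
  [0.16,-0.0055,0,0,0.3],
  [0.17,-0.0055,0,0,0.3],
  [0.17,-0.0055,0,0,0.3],
  [0.17,-0.0055,0,0,0.3],
])

```text
time_s: 8.48
ee_pos: [506.3, -46.8, 62.4]
ee_rot: [180.0, -0.0, -7.9]
force: [-0.7, 0.2, -1.4]
gripper_width: 36.0
gripper_force: 30.0
```

```bash
python3 - <<'E'
from h import *
import pickle
s=state(); ci=vision.camera_info("wrist"); f=vision.grab_frame("wrist")
pickle.dump((ci,f),open("w6.pkl","wb")); print(s["ee_pos"],s["ee_rot"],s["force"],s["torque"])
g=cv2.resize(np.ascontiguousarray(f[:,:,::-1]),None,fx=3,fy=3,interpolation=cv2.INTER_CUBIC)
cv2.imwrite("pics/w6c.png",g[0:600,370:1170])
E
```

```text
[506.25 -46.84  62.38] [180.    -0.02  -7.92] [-0.72  0.22 -1.4 ] [ 0.03  0.01 -0.03]
```

View pics/w6c.png

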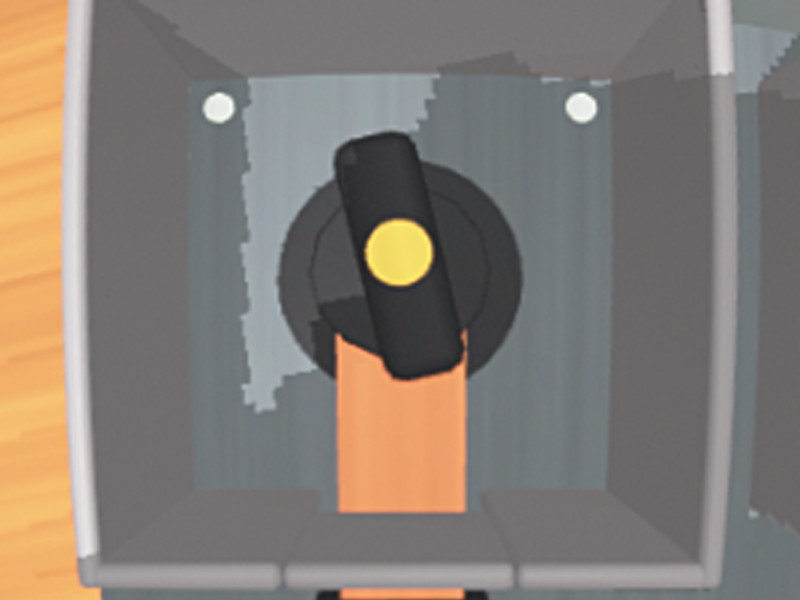

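The tongue is under the knob and centred on the stud (column 400). Next I push until it meets the stud.

>>> servo_tool([
  [0.01,0,0,0,0.3],
  [0.02,0,0,0,0.3],
  [0.025,0,0,0,0.3],
  [0.025,0,0,0,0.3],
])

```text
time_s: 8.87
ee_pos: [511.4, -47.5, 62.5]
ee_rot: [180.0, -0.0, -7.9]
force: [-0.1, -0.6, -1.5]
gripper_width: 35.6
gripper_force: 30.0
```

>>> servo_tool([
  [0.005,0,0,0,0.3],
  [0.0075,0,0,0,0.3],
  [0.0075,0,0,0,0.3],
  [0.0075,0,0,0,0.3],
])

```text
time_s: 9.2
ee_pos: [512.5, -47.7, 62.4]
ee_rot: [180.0, -0.0, -7.9]
force: [-0.9, -0.2, -1.7]
gripper_width: 36.0
gripper_force: 30.0
```

>>> servo_tool([
  [0.0025,0,0,0,0.3],
  [0.005,0,0,0,0.3],
  [0.005,0,0,0,0.3],
  [0.005,0,0,0,0.3],
])

```text
time_s: 9.53
ee_pos: [513.5, -47.8, 62.4]
ee_rot: [180.0, -0.0, -7.9]
force: [-1.0, 0.7, -2.1]
gripper_width: 35.7
gripper_force: 30.0
```

>>> servo_tool([
  [0.0025,0,0,0,0.3],
  [0.005,0,0,0,0.3],
  [0.005,0,0,0,0.3],
  [0.005,0,0,0,0.3],
])

```text
time_s: 9.87
ee_pos: [514.5, -48.0, 62.4]
ee_rot: [180.0, -0.0, -7.9]
force: [0.5, -0.2, -2.8]
gripper_width: 36.2
gripper_force: 30.0
```

>>> servo_tool([
  [0.0025,0,0,0,0.3],
  [0.005,0,0,0,0.3],
  [0.005,0,0,0,0.3],
  [0.005,0,0,0,0.3],
])

```text
time_s: 10.2
ee_pos: [514.8, -48.0, 62.4]
ee_rot: [180.0, 0.1, -7.9]
force: [-2.4, 1.1, -0.0]
gripper_width: 35.9
gripper_force: 30.0
```

>>> servo_tool([
  [0.0025,0,0,0,0.3],
  [0.0025,0,0,0,0.3],
  [0.0025,0,0,0,0.3],
])

```text
time_s: 10.45
ee_pos: [514.9, -48.0, 62.4]
ee_rot: [180.0, 0.1, -7.9]
force: [-5.7, 0.4, 2.2]
gripper_width: 36.0
gripper_force: 30.0
```

It has hit the stud: it stopped at 514.9 with −5.7 N. Now I settle it, release, and work out the wing's pose from the last frame.

>>> servo_tool([
  [-0.002,0,0.002,0,0.3],
  [-0.002,0,0.002,0,0.3],
  [-0.002,0,0.002,0,0.45],
  [-0.002,0,0.002,0,0.55],
  [-0.002,0,0.002,0,0.6],
  [-0.002,0,0.002,0,0.6],
])

```text
time_s: 10.95
ee_pos: [516.4, -48.2, 62.2]
ee_rot: [180.0, -0.1, -7.9]
force: [0.1, -0.2, -1.0]
gripper_width: 54.4
gripper_force: 0.0
```

>>> servo_tool([
  [0,0,-0.2,0,0.6],
  [0,0,-0.4,0,0.6],
  [0,0,-0.6,0,0.45],
  [0,0,-0.6,0,0.33],
  [0,0,-0.6,0,0.33],
  [0,0,-0.6,0,0.33],
  [0,0,-0.6,0,0.33],
])

```text
time_s: 11.53
ee_pos: [514.5, -48.0, 180.5]
ee_rot: [180.0, 0.2, -7.9]
force: [0.1, -0.6, -0.5]
gripper_width: 30.4
gripper_force: 0.0
```

```bash
python3 - <<'E'
from h import *
import pickle
ci,f=pickle.load(open("w6.pkl","rb"))
q=lambda c,r:((370+c)/3,r/3)
for h in (104,108):
    for a,b in [((338,165),(385,370)),((413,145),(462,355))]:
        A,B=[hit(ci,q(*p),h,True) for p in (a,b)]; d=A-B; print(h,np.degrees(np.arctan2(d[1],d[0])),d)
    print("dot",hit(ci,q(400,252),h,True))
P=pickle.load(open("P.pkl","rb")); print("stud est",l2w(P,(0,60,60)))
s=state(); ci=vision.camera_info("wrist"); f=vision.grab_frame("wrist"); pickle.dump((ci,f,s),open("w7.pkl","wb")); print(s["ee_pos"],s["ee_rot"],s["qpos"],s["force"],s["gripper_width"])
hsv=cv2.cvtColor(f,cv2.COLOR_RGB2HSV); m=cv2.inRange(hsv,(22,120,150),(34,255,255))
n,_,st,ce=cv2.connectedComponentsWithStats(m)
for i in range(1,n):
    if st[i,4]>20: print(st[i],ce[i],hit(ci,ce[i],106,True))
cv2.imwrite("pics/w7.png",f[:,:,::-1])
E
```

```text
104 4.618637117031874 [30.79  2.49  0.  ]
104 4.972442576034983 [31.54  2.74  0.  ]
dot [589.56 -58.91 104.  ]
108 4.618637117031879 [29.83  2.41  0.  ]
108 4.9724425760349895 [30.56  2.66  0.  ]
dot [589.19 -58.86 108.  ]
stud est [588.87 -58.58  60.  ]
[514.54 -48.01 180.48] [179.99   0.17  -7.92] [ -6.6   14.6  100.05  -0.    65.52  91.32] [ 0.05 -0.65 -0.47] 30.41945850465461
[252 103  10  10  75] [256.36 107.25] [589.4  -58.55 106.  ]
[390 109   7   9  48] [392.77 112.94] [ 572.92 -176.81  106.  ]
[244 191   6   6  28] [246.32 193.5 ] [518.33 -39.93 106.  ]
[265 191   6   6  30] [267.63 193.63] [515.69 -58.03 106.  ]
[372 191   5   6  24] [374.12 193.67] [ 502.05 -154.    106.  ]
```

The adapter is released. The wing's yaw is about 4.8° and the stud is at about (589.6, −58.5). To leave range for tightening, I turn the wrist the long way, to yaw 184.8°.

>>> servo_tool([
  [0.1,0,0,-0.08,0.33],
  [0.2,0,0,-0.16,0.33],
  [0.3,0,0,-0.24,0.33],
  [0.38,0,0,-0.32,0.33],
  [0.38,0,0,-0.4,0.33],
  [0.38,0,0,-0.48,0.33],
  [0.38,0,0,-0.56,0.33],
  [0.38,0,0,-0.64,0.33],
  [0.38,0,0,-0.714,0.33],
])

```text
time_s: 12.33
ee_pos: [590.1, -58.5, 180.1]
ee_rot: [-179.8, 0.1, 56.7]
force: [-0.5, 1.1, 0.1]
gripper_width: 30.0
gripper_force: 0.0
```

>>> servo_tool([
  [0,0,0,-0.08,0.33],
  [0,0,0,-0.16,0.33],
  [0,0,0,-0.24,0.33],
  [0,0,0,-0.32,0.33],
  [0,0,0,-0.4,0.33],
  [0,0,0,-0.48,0.33],
  [0,0,0,-0.56,0.33],
  [0,0,0,-0.64,0.33],
  [0,0,0,-0.714,0.33],
])

```text
time_s: 13.08
ee_pos: [590.1, -58.5, 180.2]
ee_rot: [-179.8, -0.1, 120.9]
force: [-0.3, 0.6, 0.5]
gripper_width: 30.2
gripper_force: 0.0
```

>>> servo_tool([
  [0,0,0,-0.08,0.33],
  [0,0,0,-0.16,0.33],
  [0,0,0,-0.24,0.33],
  [0,0,0,-0.32,0.33],
  [0,0,0,-0.4,0.33],
  [0,0,0,-0.48,0.33],
  [0,0,0,-0.56,0.33],
  [0,0,0,-0.64,0.33],
  [0,0,0,-0.714,0.33],
  [0,0,0,-0.714,0.33],
  [0,0,0,-0.714,0.33],
])

```text
time_s: 14.0
ee_pos: [590.3, -58.6, 180.7]
ee_rot: [180.0, -0.1, -175.3]
force: [0.0, 1.0, 0.3]
gripper_width: 30.4
gripper_force: 0.0
```

```bash
python3 - <<'E'
from h import *
import pickle
s=state(); ci=vision.camera_info("wrist"); f=vision.grab_frame("wrist"); print(s["ee_pos"],s["ee_rot"],s["qpos"],s["force"],s["torque"],s["gripper_width"])
hsv=cv2.cvtColor(f,cv2.COLOR_RGB2HSV); m=cv2.inRange(hsv,(22,120,150),(34,255,255))
n,_,st,ce=cv2.connectedComponentsWithStats(m)
for i in range(1,n):
    if st[i,4]>20: print(st[i],ce[i],hit(ci,ce[i],108,True))
ci2=vision.camera_info("top"); t=vision.grab_frame("top")
cv2.imwrite("pics/w8.png",cv2.resize(f[:,:,::-1],(800,600),interpolation=cv2.INTER_CUBIC))
E
```

```text
[590.31 -58.55 180.72] [ 179.97   -0.14 -175.33] [  -6.77   21.28   90.09   -0.     68.77 -101.45] [0.04 1.02 0.28] [ 0.16 -0.09  0.03] 30.372090537241586
[133  80   5   6  24] [134.88  82.33] [ 497.01 -171.35  108.  ]
[152  83   5   6  26] [154.04  85.31] [ 499.68 -153.26  108.  ]
[263 104   7   7  38] [265.84 106.79] [513.15 -58.22 108.  ]
[284 109   7   7  38] [287.32 111.82] [515.64 -40.45 108.  ]
[255 194   4   8  26] [256.65 197.46] [589.91 -59.43 108.  ]
[191 245   4  16  35] [192.8  252.86] [ 648.56 -114.28  108.  ]
[191 267   5  16  41] [193.27 273.88] [ 671.68 -114.02  108.  ]
```

View pics/w8.png

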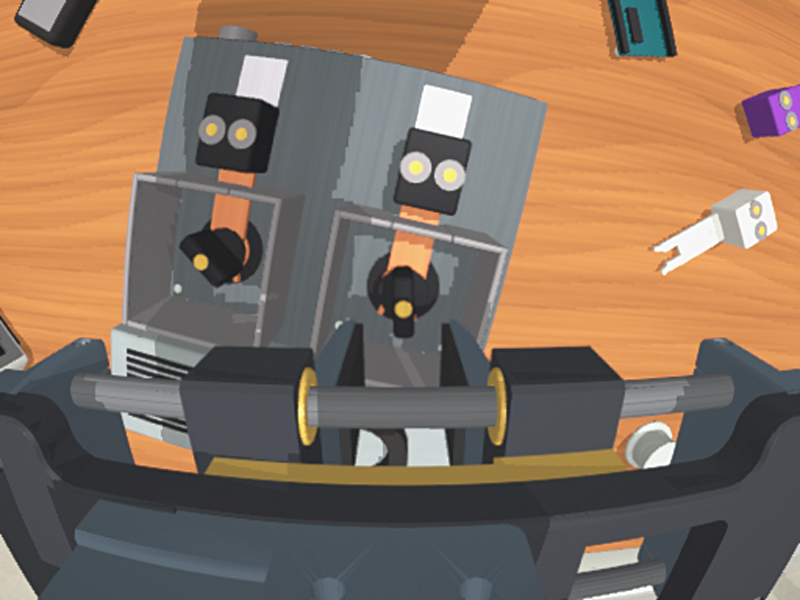

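The wing is straight under the fingers (tool column 402), and the adapter stands in its place with the fork under the knob. Now I descend and grip.

>>> servo_tool([
  [0,0,0.15,0,0.33],
  [0,0,0.28,0,0.33],
  [0,0,0.38,0,0.33],
  [0,0,0.44,0,0.33],
  [0,0,0.48,0,0.33],
  [0,0,0.5,0,0.33],
  [0,0,0.5,0,0.33],
  [0,0,0.5,0,0.33],
  [0,0,0.5,0,0.33],
])

```text
time_s: 14.85
ee_pos: [591.6, -58.7, 83.1]
ee_rot: [-180.0, 0.1, -175.2]
force: [0.3, 0.0, -0.4]
gripper_width: 30.5
gripper_force: 0.0
```

```bash
python3 -c "
from h import *
s=state();print(s['ee_pos'],s['force'],s['torque'],s['qpos'])"
```

```text
[591.6  -58.71  83.11] [ 0.3   0.03 -0.41] [ 0.13 -0.17 -0.01] [  -6.77   26.17   97.59   -0.     56.12 -101.61]
```

>>> servo_tool([
  [0,0,0,0,0.05],
  [0,0,0,0,0.05],
  [0,0,0,0,0.05],
  [0,0,0,0,0.05],
  [0,0,0,0,0.05],
  [0,0,0,0,0.05],
], force=40)

```text
time_s: 15.35
ee_pos: [591.1, -57.9, 82.6]
ee_rot: [179.9, 0.1, -175.2]
force: [-0.5, 4.3, 3.3]
gripper_width: 11.9
gripper_force: 40.0
```

```bash
python3 -c "
from h import *
s=state();print(s['ee_pos'],s['ee_rot'],s['force'],s['torque'],s['effort'],s['qpos'])"
```

```text
[591.06 -57.94  82.56] [ 179.95    0.05 -175.16] [-0.53  4.32  3.29] [ 0.86 -0.11  0.01] [ -2.34 -43.03 -19.1   -1.12  -0.21   0.  ] [  -6.74   26.19   97.64    0.07   56.13 -101.62]
```

>>> servo_tool([
  [0,0.003,0,0,0.05],
  [0,0.003,0.0013,0.0333,0.05],
  [0,0.003,0.0026,0.0667,0.05],
  [0,0.003,0.0039,0.1,0.05],
  [0,0.003,0.0052,0.1333,0.05],
  [0,0.003,0.0065,0.1667,0.05],
  [0,0.003,0.0065,0.1667,0.05],
  [0,0.003,0.0065,0.1667,0.05],
])

```text
time_s: 16.02
ee_pos: [591.0, -58.2, 81.2]
ee_rot: [-180.0, 0.1, 169.9]
force: [-1.0, 1.7, 4.5]
gripper_width: 11.8
gripper_force: 40.0
```

```bash
cat > r.py <<'E'
from h import *
s=state();print(s['ee_pos'],s['ee_rot'],s['force'],s['torque'].round(3),s['effort'][5].round(3),s['qpos'][5],s['time_s'],s['gripper_width'])
E
python3 r.py
```

```text
[591.05 -58.25  81.18] [-179.98    0.05  169.89] [-0.97  1.68  4.55] [ 0.35 -0.02 -0.21] -0.187 -86.60607105374294 16.0167 11.828291658263344
```

>>> servo_tool([
  [0,0,0.0013,0.0333,0.05],
  [0,0,0.0026,0.0667,0.05],
  [0,0,0.0039,0.1,0.05],
  [0,0,0.0039,0.1,0.05],
  [0,0,0.0039,0.1,0.05],
])

```text
time_s: 16.43
ee_pos: [591.0, -58.5, 80.4]
ee_rot: [-180.0, 0.1, 160.9]
force: [-1.0, 0.5, 4.7]
gripper_width: 11.7
gripper_force: 40.0
```

```bash
python3 r.py
```

```text
[590.99 -58.46  80.4 ] [-179.97    0.05  160.9 ] [-1.02  0.5   4.74] [ 0.16 -0.02 -0.21] -0.201 -77.60715898551312 16.4333 11.67025962053706
```

Free running reads 0.21 N·m, so the target is about 0.34 N·m. From here I take 3° steps.

>>> servo_tool([
  [0,0,0.0013,0.0333,0.05],
  [0,0,0.0026,0.0667,0.05],
  [0,0,0.0026,0.0667,0.05],
  [0,0,0.0026,0.0667,0.05],
])

```text
time_s: 16.77
ee_pos: [590.9, -58.6, 79.9]
ee_rot: [-180.0, 0.1, 154.9]
force: [-0.7, -0.1, 5.6]
gripper_width: 11.9
gripper_force: 40.0
```

```bash
python3 r.py
```

```text
[590.92 -58.57  79.87] [-179.96    0.05  154.9 ] [-0.69 -0.1   5.6 ] [ 0.1   0.04 -0.16] -0.2 -71.60427345121865 16.7667 11.917782278146369
```

>>> servo_tool([
  [0,0,0.0013,0.0333,0.05],
  [0,0,0.0013,0.0333,0.05],
  [0,0,0.0013,0.0333,0.05],
])

```text
time_s: 17.02
ee_pos: [590.9, -58.7, 79.6]
ee_rot: [-180.0, 0.1, 151.9]
force: [-1.3, 1.0, 5.1]
gripper_width: 11.6
gripper_force: 40.0
```

```bash
python3 r.py
```

```text
[590.91 -58.67  79.61] [-179.95    0.06  151.91] [-1.25  0.99  5.06] [ 0.01  0.02 -0.18] -0.184 -68.61023926488181 17.0167 11.55274697490015
```

>>> servo_tool([
  [0,0,0.0013,0.0333,0.05],
  [0,0,0.0013,0.0333,0.05],
  [0,0,0.0013,0.0333,0.05],
])

```text
time_s: 17.27
ee_pos: [590.9, -58.7, 79.4]
ee_rot: [-180.0, 0.1, 148.9]
force: [-0.7, -0.2, 5.6]
gripper_width: 12.1
gripper_force: 40.0
```

```bash
python3 r.py
```

```text
[590.88 -58.73  79.35] [-179.95    0.06  148.91] [-0.7  -0.2   5.64] [ 0.01  0.06 -0.25] -0.188 -65.61119138138245 17.2667 12.145330007820638
```

>>> servo_tool([
  [0,0,0.0013,0.0333,0.05],
  [0,0,0.0013,0.0333,0.05],
  [0,0,0.0013,0.0333,0.05],
])

```text
time_s: 17.52
ee_pos: [590.8, -58.8, 79.1]
ee_rot: [-179.9, 0.1, 145.9]
force: [-0.6, 0.6, 5.9]
gripper_width: 11.9
gripper_force: 40.0
```

```bash
python3 r.py
```

```text
[590.84 -58.77  79.07] [-179.95    0.06  145.92] [-0.65  0.56  5.86] [-0.    0.08 -0.18] -0.187 -62.61466193531687 17.5167 11.948483777040424
```

>>> servo_tool([
  [0,0,0.0013,0.0333,0.05],
  [0,0,0.0013,0.0333,0.05],
  [0,0,0.0013,0.0333,0.05],
])

```text
time_s: 17.77
ee_pos: [590.8, -58.8, 78.8]
ee_rot: [-179.9, 0.1, 142.9]
force: [-1.1, -0.9, 5.2]
gripper_width: 11.8
gripper_force: 40.0
```

```bash
python3 r.py
```

```text
[590.79 -58.84  78.83] [-179.94    0.06  142.92] [-1.06 -0.86  5.23] [ 0.02  0.1  -0.17] -0.187 -59.61941696318769 17.7667 11.759739607317403
```

>>> servo_tool([
  [0,0,0.0013,0.0333,0.05],
  [0,0,0.0013,0.0333,0.05],
  [0,0,0.0013,0.0333,0.05],
])

```text
time_s: 18.02
ee_pos: [590.7, -58.9, 78.6]
ee_rot: [-179.9, 0.1, 139.9]
force: [-1.2, -0.5, 5.4]
gripper_width: 11.9
gripper_force: 40.0
```

```bash
python3 r.py
```

```text
[590.75 -58.89  78.57] [-179.94    0.06  139.93] [-1.2  -0.54  5.36] [-0.08  0.11 -0.18] -0.187 -56.621199391310164 18.0167 11.888448530435971
```

>>> servo_tool([
  [0,0,0.0013,0.0333,0.05],
  [0,0,0.0013,0.0333,0.05],
  [0,0,0.0013,0.0333,0.05],
])

```text
time_s: 18.27
ee_pos: [590.7, -59.0, 78.3]
ee_rot: [-179.9, 0.1, 136.9]
force: [-2.5, -0.6, 6.3]
gripper_width: 12.0
gripper_force: 40.0
```

```bash
python3 r.py
```

```text
[590.7  -58.97  78.32] [-179.94    0.07  136.93] [-2.52 -0.65  6.31] [-0.14  0.15 -0.24] -0.187 -53.62343185233452 18.2667 12.027061187337578
```

Still free after 48° of turning. I continue in the same steps.

>>> servo_tool([
  [0,0,0.0013,0.0333,0.05],
  [0,0,0.0013,0.0333,0.05],
  [0,0,0.0013,0.0333,0.05],
])

```text
time_s: 18.52
ee_pos: [590.6, -59.0, 78.0]
ee_rot: [-179.9, 0.1, 133.9]
force: [-1.7, -1.2, 6.2]
gripper_width: 12.0
gripper_force: 40.0
```

```bash
python3 r.py
```

```text
[590.64 -59.01  78.05] [-179.93    0.07  133.94] [-1.65 -1.19  6.19] [-0.12  0.18 -0.18] -0.187 -50.62905511660705 18.5167 11.99651745772663
```

>>> servo_tool([
  [0,0,0.0013,0.0333,0.05],
  [0,0,0.0013,0.0333,0.05],
  [0,0,0.0013,0.0333,0.05],
])

```text
time_s: 18.77
ee_pos: [590.6, -59.0, 77.8]
ee_rot: [-179.9, 0.1, 130.9]
force: [-1.0, -0.5, 5.3]
gripper_width: 11.8
gripper_force: 40.0
```

```bash
python3 r.py
```

```text
[590.6  -59.02  77.76] [-179.93    0.07  130.94] [-0.97 -0.46  5.29] [-0.17  0.15 -0.23] -0.187 -47.632493184153745 18.7667 11.848220800354438
```

>>> servo_tool([
  [0,0,0.0013,0.0333,0.05],
  [0,0,0.0013,0.0333,0.05],
  [0,0,0.0013,0.0333,0.05],
])

```text
time_s: 19.02
ee_pos: [590.6, -59.1, 77.5]
ee_rot: [-179.9, 0.1, 127.9]
force: [-2.1, -1.3, 5.2]
gripper_width: 11.9
gripper_force: 40.0
```

```bash
python3 r.py
```

```text
[590.55 -59.08  77.52] [-179.92    0.08  127.95] [-2.1  -1.32  5.23] [-0.14  0.2  -0.21] -0.187 -44.63271916804445 19.0167 11.929659314165066
```

>>> servo_tool([
  [0,0,0.0013,0.0333,0.05],
  [0,0,0.0013,0.0333,0.05],
  [0,0,0.0013,0.0333,0.05],
])

```text
time_s: 19.27
ee_pos: [590.5, -59.1, 77.3]
ee_rot: [-179.9, 0.1, 125.0]
force: [-2.4, -0.7, 5.1]
gripper_width: 11.5
gripper_force: 40.0
```

```bash
python3 r.py
```

```text
[590.47 -59.13  77.27] [-179.92    0.08  124.95] [-2.38 -0.75  5.09] [-0.16  0.2  -0.23] -0.188 -41.63821984838263 19.2667 11.531817465015255
```

>>> servo_tool([
  [0,0,0.0013,0.0333,0.05],
  [0,0,0.0013,0.0333,0.05],
  [0,0,0.0013,0.0333,0.05],
])

```text
time_s: 19.52
ee_pos: [590.4, -59.2, 77.0]
ee_rot: [-179.9, 0.1, 122.0]
force: [-2.6, -0.7, 7.1]
gripper_width: 11.9
gripper_force: 40.0
```

```bash
python3 r.py
```

```text
[590.41 -59.17  77.02] [-179.91    0.08  121.95] [-2.58 -0.75  7.11] [-0.24  0.28 -0.24] -0.188 -38.63922026105073 19.5167 11.913763791739436
```

>>> servo_tool([
  [0,0,0.0013,0.0333,0.05],
  [0,0,0.0013,0.0333,0.05],
  [0,0,0.0013,0.0333,0.05],
])

```text
time_s: 19.77
ee_pos: [590.3, -59.2, 76.7]
ee_rot: [-179.9, 0.1, 119.0]
force: [-2.6, -2.0, 6.7]
gripper_width: 11.7
gripper_force: 40.0
```

```bash
python3 r.py
```

```text
[590.35 -59.19  76.75] [-179.91    0.09  118.96] [-2.62 -1.96  6.67] [-0.3   0.31 -0.2 ] -0.183 -35.64346878745944 19.7667 11.704316250013495
```

>>> servo_tool([
  [0,0,0.0013,0.0333,0.05],
  [0,0,0.0013,0.0333,0.05],
  [0,0,0.0013,0.0333,0.05],
])

```text
time_s: 20.02
ee_pos: [590.3, -59.2, 76.6]
ee_rot: [-179.9, 0.1, 116.0]
force: [-2.0, -1.8, 7.7]
gripper_width: 12.0
gripper_force: 40.0
```

```bash
python3 r.py
```

```text
[590.3  -59.23  76.56] [-179.91    0.09  115.97] [-1.95 -1.75  7.72] [-0.25  0.37 -0.16] -0.159 -32.649587313711855 20.0167 11.986048499910844
```

>>> servo_tool([
  [0,0,0.0013,0.0333,0.05],
  [0,0,0.0013,0.0333,0.05],
  [0,0,0.0013,0.0333,0.05],
])

```text
time_s: 20.27
ee_pos: [590.3, -59.3, 76.5]
ee_rot: [-179.9, 0.1, 113.0]
force: [-2.7, -1.7, 8.5]
gripper_width: 11.8
gripper_force: 40.0
```

```bash
python3 r.py
```

```text
[590.26 -59.3   76.48] [-179.9     0.1   112.99] [-2.66 -1.65  8.49] [-0.24  0.49 -0.11] -0.087 -29.66570831059201 20.2667 11.835887007961457
```

The reading has started to climb: −0.187, then −0.159, then −0.087 (settled readings sit on the back-friction side). The descent has stalled too, so the tongue is nipped, about 0.10 N·m above running free. One half step more.

>>> servo_tool([
  [0,0,0.0003,0.0167,0.05],
  [0,0,0.0003,0.0167,0.05],
  [0,0,0.0003,0.0167,0.05],
])

```text
time_s: 20.52
ee_pos: [590.2, -59.3, 76.4]
ee_rot: [-179.9, 0.1, 111.5]
force: [-3.0, -1.3, 8.6]
gripper_width: 11.7
gripper_force: 40.0
```

```bash
python3 r.py
```

```text
[590.2  -59.31  76.44] [-179.89    0.11  111.55] [-3.01 -1.27  8.55] [-0.27  0.56  0.22] 0.209 -28.209059710736152 20.5167 11.687686590161238
```

>>> servo_tool([
  [0,0,0,0.003,0.05],
  [0,0,0,0.0067,0.05],
  [0,0,0,0.0067,0.05],
])

```text
time_s: 20.77
ee_pos: [590.2, -59.3, 76.5]
ee_rot: [-179.9, 0.1, 111.0]
force: [-1.8, -2.3, 7.7]
gripper_width: 11.8
gripper_force: 40.0
```

```bash
python3 r.py
```

```text
[590.19 -59.32  76.46] [-179.89    0.12  110.97] [-1.76 -2.31  7.67] [-0.23  0.54  0.34] 0.379 -27.622147507069826 20.7667 11.778633619461969
```

The forward reading is 0.38 N·m, about 0.18 above running free, which is firm. Now I unload the wrist slightly, open and rise.

>>> servo_tool([
  [0,0,0,-0.003,0.05],
  [0,0,0,-0.006,0.05],
  [0,0,0,-0.006,0.05],
])

```text
time_s: 21.02
ee_pos: [590.2, -59.3, 76.5]
ee_rot: [-179.9, 0.1, 111.4]
force: [-2.6, -1.8, 8.0]
gripper_width: 12.0
gripper_force: 40.0
```

```bash
python3 r.py
```

```text
[590.23 -59.29  76.46] [-179.9     0.1   111.43] [-2.57 -1.76  7.96] [-0.27  0.6  -0.13] -0.132 -28.109310231451325 21.0167 12.020987837195872
```

>>> servo_tool([
  [0,0,0,0,0.2],
  [0,0,0,0,0.33],
  [0,0,0,0,0.33],
  [0,0,0,0,0.33],
  [0,0,0,0,0.33],
])

```text
time_s: 21.43
ee_pos: [590.6, -58.1, 75.3]
ee_rot: [-180.0, -0.0, 111.3]
force: [0.5, -0.3, -0.2]
gripper_width: 30.1
gripper_force: 0.0
```

>>> servo_tool([
  [0,0,-0.05,0,0.33],
  [0,0,-0.15,0,0.33],
  [0,0,-0.3,0,0.33],
  [0,0,-0.45,0,0.33],
  [0,0,-0.6,0,0.33],
  [0,0,-0.6,0,0.33],
  [0,0,-0.6,0,0.33],
])

```text
time_s: 22.02
ee_pos: [591.9, -58.1, 198.5]
ee_rot: [179.7, 0.2, 111.3]
force: [0.3, -0.4, -1.1]
gripper_width: 29.9
gripper_force: 0.0
```

```bash
python3 r.py; python3 - <<'E'
from h import *
import pickle
ci=vision.camera_info("wrist"); f=vision.grab_frame("wrist")
hsv=cv2.cvtColor(f,cv2.COLOR_RGB2HSV); m=cv2.inRange(hsv,(22,120,150),(34,255,255))
n,_,st,ce=cv2.connectedComponentsWithStats(m)
for i in range(1,n):
    if st[i,4]>15: print(st[i],ce[i],hit(ci,ce[i],97,True),hit(ci,ce[i],103,True)[:2])
for b in range(2): pass
t=vision.grab_frame("top"); cv2.imwrite("pics/t9.png",t[:,:,::-1]); cv2.imwrite("pics/w9.png",f[:,:,::-1])
ct=vision.camera_info("top")
hsv=cv2.cvtColor(t,cv2.COLOR_RGB2HSV)
# wing angle from dark mask around the free knob in wrist view
P=pickle.load(open("P.pkl","rb")); st=l2w(P,(0,60,0))
g=np.array([[f[tuple(np.clip(np.round(proj(ci,(590+x,-58.6+y,103),True))[::-1].astype(int),0,[383,511]))].max() for y in range(24,-25,-3)] for x in range(24,-25,-3)])
print(g)
E
```

```text
[591.93 -58.11 198.5 ] [179.73   0.15 111.34] [ 0.34 -0.44 -1.11] [ 0.01 -0.1  -0.  ] 0.001 -28.043209182553515 22.0167 29.92105258546854
[186 138   6   7  36] [188.42 141.  ] [515.87 -39.01  97.  ] [516.93 -37.95]
[177 156   6   7  34] [179.59 158.68] [513.2  -57.87  97.  ] [514.33 -56.39]
[250 185   9   9  59] [254.25 189.36] [589.98 -60.27  97.  ] [589.41 -58.75]
[191 256   3  12  26] [192.15 262.54] [ 557.7  -158.82   97.  ] [ 557.84 -155.12]
[320 264   4   8  17] [321.35 267.59] [ 687.99 -115.09   97.  ] [ 685.26 -112.36]
[[125 125 124 126 128 125 125 126 123 125 124 126  91  91  92 125 163]
 [127 127 126 126 128 126 124 125 125 125 125 125 100  90  91  99 196]
 [127 127 127 127 128 127 126 125 125 126 124 125  92  90  91  92  89]
 [128 130 105  79  59  60  53  92 129 125 128 110  91  91  92  94  92]
 [130  53  92 254  53  52  53  51  49 138 112  93  92  92  93  92  90]
 [ 64  56  73 239  50  50  52  50 110 210  89  54  36  83  93  91  92]
 [ 55  55  68  52  55  47  48  41  38  82  42  49  49  44  96  91  94]
 [ 54  53  55  47  46  39  38 206 255 222  49  53  48  39  96  92  94]
 [ 55  81  46  37  39  48  59 248 245 248  72  53  37  45  95  90  93]
 [ 62  36  40  50  54  53  53 248 248 255  47  47 129 129 129 107  93]
 [ 58  33  34  50  55  58  55  51  84  46  52  53 127 127 129  98  92]
 [ 58  34  34  44  53  46  45  52  56  56  53  66 126 128 127  91  94]
 [ 59  50  36  34  53  59  55  57  56  52  55 118 128 130 126  94  94]
 [ 57 169 248  90  56  58  56  55 121  55  53 128 127 130 125  95  61]
 [ 55 227 244 246 249 251 239 249 243  54  94 125 129 132 124  95  79]
 [135 242 245 244 243 244 242 243 249 112 127 127 130 130 126  95  93]
 [135 228 245 244 243 244 242 243 221 129 128 127 130 130 127  95  90]]
```

The backed-off reading was −0.13 N·m against +0.38 forward. That averages to an elastic moment of about 0.125 N·m, roughly 25 N of clamping, inside the firm band. The adapter's sockets are still at the home position and the arm is clear, so I hand in.

```bash
python3 -c "
from workcell import job_done
print(job_done())"
```

```text
the job is handed in; nothing more can be done
None
```

I stood the adapter on the deck and pushed its fork home against the stud. I then tightened the wing knob to finger-tight (estimated clamping force 25 N, from joint torque readings) and handed the job in at about 22 s; no verdict came back.

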